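# Hang the part carrier and set its stop

## Robot

A 6-joint arm with a two-finger parallel gripper is mounted at the origin on the work surface. World frame = base frame: x ahead of the robot, y to its left, z up, the work surface at z = 0. Lengths are in mm, angles in rad, forces in N, time in s.
With the tool pointing down it reaches from about 275 to 750 mm from the base axis. Payload 10.2 kg.
Tool frame: the origin (TCP) lies at the very end of the fingers, on their centre line; the grasp point (between the pads) lies 19 mm behind it; x points along the fingers, z is the direction in which the jaws open and shut, and the axes are right-handed (so a half turn about x gives the same grasp; the last joint's range is limited). The gripper opens to 85 mm and grips with 20 to 120 N. Pads are 22 mm wide; open, the fingers measure 114 mm over their backs; the gripper's body (76 mm by 85 mm) begins 54 mm behind the grasp point. The pads swing forward as they close: fully open they stand 13 mm farther back than shut.
Start: joints at [1.123, 0.313, 1.498, -0, 1.331, -0.223], TCP at [117.041, 511.793, 201.494] pointing down, gripper open.
Joint ranges: [-2.94, 2.94], [-0.97, 2.17], [0.19, 2.56], [-1.23, 4.37], [0.02, 3.11], [-2.88, 2.88]. Speed limits (rad/s): [2.39, 2.39, 3.01, 3.14, 3.14, 3.14].

## Interface

Orientations are given as a unit quaternion [w, x, y, z].
In Python, from rig import sense, vision, job gives the robot as it stands. The module is installed in compiled form; this text tells all that it offers.
- The arm moves only by the shell command python3 -m pendant 'ROWS' [FORCE]. ROWS is JSON, a list of rows, each a list of 7 numbers: the turn, a rotation vector about the tool's x, y, z in rad, then the shift along the tool's x, y, z in cm, then the opening, from 0 (shut) to 1 (fully open). A call has exactly 5 rows; each row is the pose to reach, as a shift and turn from the pose commanded when the call began, along the tool's axes at that moment; what a row does not reach only later rows make up. A row lasts 1/8 s, in which the tool goes at most 62.5 mm and 10.7 degrees, less where a joint would pass 70% of its speed; a pose out of reach is approached as far as the arm can. A call with a gripper value outside its range is refused whole. The fingers move at their own pace and stop on an object; FORCE is the grip in N (left out, the last holds). Time passes only in rows, so rows that repeat a pose let the fingers close, or fill a call up. It gives the time, the measured TCP pose, the force and the opening at its end, in the units of the state.
- sense(): the state, without advancing time (a new reading comes with each control period).
- vision.capture(name): name is "scene" or "top" or "wrist"; returns the picture (420x560x3 uint8, red, green, blue); there is no depth.
- vision.calibration(name): a dict with "K" (3x3 intrinsics, pixels), "k1" (the pictures are not rectified: a ray, as slopes to the right and down, at radius r is drawn at 1 + k1 r^2 times it, then the intrinsics apply), "extrinsics" (4x4, takes a point from camera to world coordinates). Camera axes: x right, y up, looking along -z (the intrinsics and any distortion apply to the point x, -y, -z); pixel columns grow to the right and rows downward; lengths in mm; the calibration is good to about 2 mm. A picture is of the moment at which its call begins: read the wrist's pose just before it. calibration takes no time and is no camera call; for the wrist camera it gives the pose at the moment of the call.
- job.finish_job(): hands the job in, once; it reports no verdict.
The state is a dict: "time_s": time; "joints": joint angles; "dq": joint speeds; "tau": joint torques, N m; "eef_pos": TCP position; "ee_rot": TCP orientation; "force": force on the tool from outside, world axes, zero at the start; "wrist_torque": the same for the moment, N m; "grip_width": opening from 0.0 (shut) to 1.0 (fully open).
Only numpy, scipy, OpenCV 4.12 (cv2) and the standard library are available. Lean on these libraries where they do the work, as an engineer would, in place of code of your own. Each camera call takes 0.05 s, during which the arm holds its last target.

## Task

Hook the standing carrier onto the open left stretch of the tube, then slide it along under the keeper bar until it is in line with the white pointer tag, and leave it hanging there. Then pull up the knob of the stop sleeve, slide the sleeve one hole on towards the carrier and push its pin fully home in that next hole. Finish while still holding the knob with the pin home; keep the carrier upright and leave the other things on the bench where they are.

Things in the scene. Friction and masses are not known exactly. Their poses are not given: they have to be found in the camera images.
- stand: Fixed stand, yaw up to 0.12 rad: level square aluminium tube on two end posts. Origin on the table under the tube's centre line; +y along the tube, +x away from the robot. Tube: x -10..+10, y -245..+205, z 195 to 215 mm. Posts 24 x 16 mm at its ends. On the table a 12 mm high bar at x +80 mm joins the feet.
- open_mid (a point): Middle of the open stretch, on the tube's top face (215 mm high), at y +115 mm in the stand's frame. A carrier can be hooked on here from above, with its hook centre between y +80 and +160 mm. Axes as the stand's.
- keeper_mid (a point): Middle of the keeper bar, 8 mm thick, parallel to the tube on its far side: x +32, z 231 mm, y -50 to +50 mm in the stand's frame, bent back at both ends to uprights at x +80 mm. It keeps a carrier from being hooked on or lifted off in the marked stretch. Axes as the stand's.
- mark_tube (a point): The mark: point on the centre line of the tube's top face in line with the white pointer tag, an 8 mm wide tongue (z 230 to 233 mm) pointing at the tube from just behind the keeper bar, on an upright 71 mm behind the tube's centre line. At y 0 to +25 mm in the stand's frame; axes as the stand's.
- carrier: Loose aluminium carrier, 0.28 to 0.56 kg, 246 mm high, standing on the table; at the start its +x points away from the robot within 0.4 rad. Origin at its underside below the hook, z up. It hangs with its +x along the stand's +x: brought from the robot's side, tray passing under the tube and lip over it, then let down. Hanging, its underside is 30 mm above the table.
- carrier_tray (a point): Top of the carrier's tray, 85 mm (x -39..+46 in the carrier's frame) x 80 x 6 mm, carrying a black nest and brass fitting up to 61 mm high. Axes as the carrier's.
- carrier_hook (a point): Centre of the underside of the hook's roof, 185 mm above the carrier's underside; it rests on the tube. Roof 6 mm thick, 30 mm long (y), x -22..+40 mm; its far end passes under the keeper bar with 6 mm to spare. Below it the 8 x 24 mm neck at x -22..-14 mm and a lip at x +14..+19 mm hanging 18 mm down: a channel 28 mm wide. Axes as the carrier's.
- carrier_grip (a point): Point on the axis of the black upright grip block on the hook's roof (18 x 18 mm, 55 mm tall, sides along the carrier's x and y), 46 mm above the hook roof's underside, 15 mm below the block's top. Axes as the carrier's.
- stop (a joint): Slide of the dark steel stop sleeve (32 x 32 x 50 mm) along the tube, m, growing along the stand's +y, towards the mark. 0 (within 0.001): start, pin in the hole at y -150 mm; +0.040: the next hole. Range -0.04 to 0.08. Needs 2 N, stays where left. Its bumper rod reaches 82 mm to the +y side of the knob's axis, 20 mm to the robot's side of the tube's centre line.
- next_hole (a point): Mouth of the hole the pin must go into, on the tube's top face at y -110 mm in the stand's frame, axes as the stand's. The 11 mm holes are 40 mm apart, at y -190, -150, -110 and -70 mm.
- plunger (a joint): Lift of the stop's locking plunger, m, straight up. 0: pin fully home, 10 mm deep in the hole; above 0.010 the pin is clear of the tube; range 0 to 0.016. No spring: friction of 2.5 N holds it where it is left, so it must be pushed home. 8 mm pin with round end, holes 11 mm. It starts home or up to 3 mm raised, still engaged.
- knob: Black round plunger knob, 26 mm across, 27 mm tall, on the pin's axis. Origin at its centre, 256.5 mm above the table with the pin home; it rises with the plunger and travels with the sleeve. Below it a round housing, 18 mm across, stands on the sleeve's top face (221 mm above the table). Axes as the stand's.
- bush: Bystander: loose brass bush, 30 mm across, 24 mm tall, on the table below the tube near the stop. Origin at its underside.
- flange: Bystander: loose brass flange, 44 mm across, 30 mm tall, standing beside the carrier on its right. Origin at its underside.
- driver: Bystander: loose screwdriver lying on the table at the front right. Origin at its underside.
- jar: Bystander: closed jar, 56 mm across, 60 mm tall, at the front left. Origin at its underside.
- tray: Bystander: empty black tray, 120 x 160 x 40 mm, to the left. Origin at its underside.
- wrench: Bystander: wrench lying on the right. Origin at its underside.
Mind the look-alikes: they are no part of the job. Of the things like the carrier, leave any that is pink; of the rest the larger one is meant.

How it is judged (in metres and radians):
On the way, in this order (a step that is already met when the one before it is completed fails the run):
1. the carrier hangs on the tube in the open stretch, left of the keeper bar (x of carrier_hook in the frame of stand between -0.007 and 0.007 m and z of carrier_hook in the frame of stand between 0.21 and 0.22 m and angle between carrier's own z axis and vertical below 0.12 rad and y of carrier_hook in the frame of stand between 0.067 and 0.19 m), for 0.2 s.
2. the carrier, still hanging, is at the mark, let go (x of carrier_hook in the frame of stand between -0.007 and 0.007 m and z of carrier_hook in the frame of stand between 0.21 and 0.22 m and angle between carrier's own z axis and vertical below 0.12 rad and y of carrier_hook in the frame of mark_tube between -0.008 and 0.008 m and contact force between the fingers and carrier below 0.2 N), for 0.2 s.
3. the stop's pin is pulled clear of the tube, the carrier still at the mark (x of carrier_hook in the frame of stand between -0.007 and 0.007 m and z of carrier_hook in the frame of stand between 0.21 and 0.22 m and angle between carrier's own z axis and vertical below 0.12 rad and y of carrier_hook in the frame of mark_tube between -0.008 and 0.008 m and value of joint plunger above 0.0098 m), for 0.05 s.
4. the stop is at the next hole with its pin home (x of carrier_hook in the frame of stand between -0.007 and 0.007 m and z of carrier_hook in the frame of stand between 0.21 and 0.22 m and angle between carrier's own z axis and vertical below 0.12 rad and y of carrier_hook in the frame of mark_tube between -0.008 and 0.008 m and value of joint stop between 0.0365 and 0.0435 m and value of joint plunger below 0.002 m), for 0.2 s.
At the end, for the whole second after the job is handed in: Carrier seated on the tube (5 mm in height, 7 mm across, upright within 0.12 rad), within 8 mm of the mark, at rest, not touched by the robot; stop within 3.5 mm of the next hole (0.040), plunger under 2 mm from home, fingers on the knob with over 1 N (all of step 4 and contact force between the fingers and knob above 1 N and contact force between each of the arm, the fingers and carrier below 0.2 N and linear speed of carrier below 0.02 m/s); the arm keeps its last pose, push and grip.
It fails at once if the carrier is tipped more than 0.6 rad (angle between carrier's own z axis and vertical above 0.6 rad).
It fails at once if the bush, flange, screwdriver, jar, tray or wrench is pushed more than 30 mm or knocked over (distance of any of bush, flange, driver, jar, tray, wrench from where it was at the start of the episode above 0.03 m or angle between any of bush, flange, driver, jar, tray, wrench's own z axis and vertical above 0.7 rad).
It also fails if it takes over 48 s, if anything falls off the work surface, if the arm or the gripper's body presses on something with over 40 N, if the wrist force passes 120 N, or if a joint passes its speed limit or range.

## Working session

There is one attempt and no reset: what is moved stays moved. The work goes in short steps, Python scripts to look and compute and a shell command to move; the robot and the scene stay as the last step left them, time stands still between calls to the robot, and variables do not carry over. Pictures are saved under pics/ and viewed, and the job is handed in when it is done.

```bash
mkdir -p pics; ls
python3 - <<'E'
from rig import sense, vision, job
import cv2,numpy as np
s=sense(); print({k:np.round(v,3).tolist() for k,v in s.items()})
for n in ["scene","top","wrist"]:
    im=vision.capture(n); cv2.imwrite(f"pics/{n}0.png",im[:,:,::-1])
    c=vision.calibration(n); print(n,np.round(c["K"],1).tolist(),c["k1"],np.round(c["extrinsics"],3).tolist())
E
```

```text
pics
{'time_s': 0.0, 'joints': [1.123, 0.313, 1.498, 0.0, 1.331, -0.223], 'dq': [0.001, 0.0, -0.0, 0.001, 0.0, -0.001], 'tau': [0.0, -41.228, -25.974, -0.0, 0.004, 0.0], 'eef_pos': [116.903, 511.519, 200.928], 'ee_rot': [0.553, -0.441, 0.553, 0.441], 'force': [0.54, -0.284, -0.102], 'wrist_torque': [-0.002, -0.022, 0.027], 'grip_width': 1.003}
scene [[498.9, 0.0, 277.4], [0.0, 498.9, 202.2], [0.0, 0.0, 1.0]] -0.15531835660004273 [[0.423, -0.555, 0.716, 1445.945], [0.906, 0.26, -0.333, -457.657], [-0.001, 0.79, 0.613, 972.579], [0.0, 0.0, 0.0, 1.0]]
top [[500.9, 0.0, 284.4], [0.0, 500.9, 213.5], [0.0, 0.0, 1.0]] -0.0633218841977533 [[-0.014, 0.986, -0.164, 290.093], [-1.0, -0.013, 0.006, 1.627], [0.004, 0.164, 0.987, 1479.016], [0.0, 0.0, 0.0, 1.0]]
wrist [[372.9, 0.0, 280.5], [0.0, 372.9, 214.0], [0.0, 0.0, 1.0]] -0.00038808954530562703 [[0.222, -0.935, -0.277, 45.656], [0.975, 0.212, 0.065, 527.343], [-0.002, -0.284, 0.959, 372.55], [0.0, 0.0, 0.0, 1.0]]
```

View pics/scene0.png

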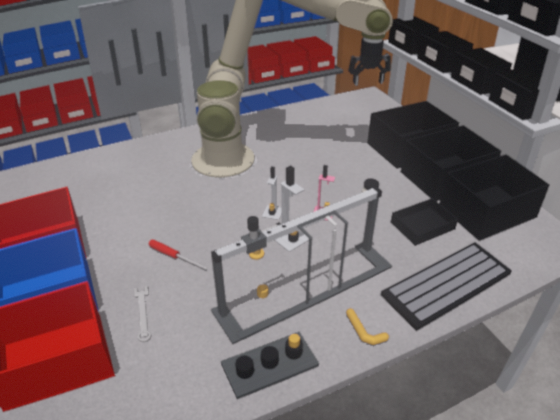

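View pics/top0.png

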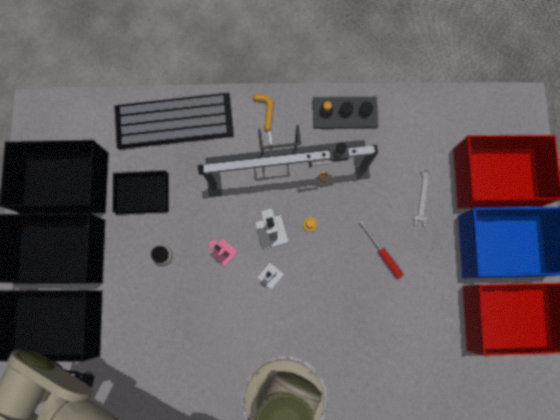

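View pics/wrist0.png

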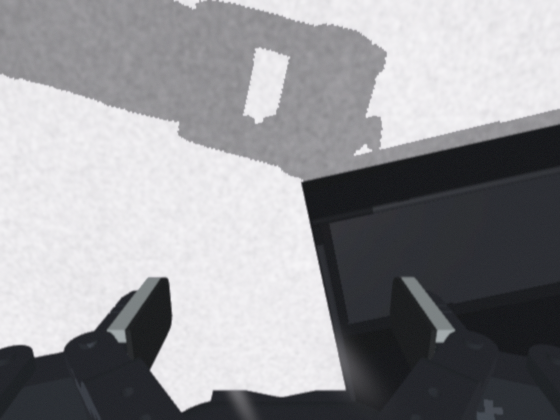

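The scene and top views show three carrier-like things: pink at top (222,252), small grey at top (269,275) and larger grey at top (270,228). The larger grey one is meant. Next is a close crop to check this.

Run:
```python
import cv2
t=cv2.imread("pics/top0.png"); s=cv2.imread("pics/scene0.png")
cv2.imwrite("pics/tc.png",cv2.resize(t[110:300,190:390],None,fx=4,fy=4,interpolation=cv2.INTER_CUBIC)[:600*1+160,:800][:600])
cv2.imwrite("pics/tc.png",cv2.resize(t[130:295,185:390],(800,600*165*800//205//644 if 0 else int(165*800/205)),interpolation=cv2.INTER_CUBIC)[:600])
cv2.imwrite("pics/sc.png",cv2.resize(s[155:325,200:400],(700,595),interpolation=cv2.INTER_CUBIC))
```

```text
(no output)
```

View pics/tc.png

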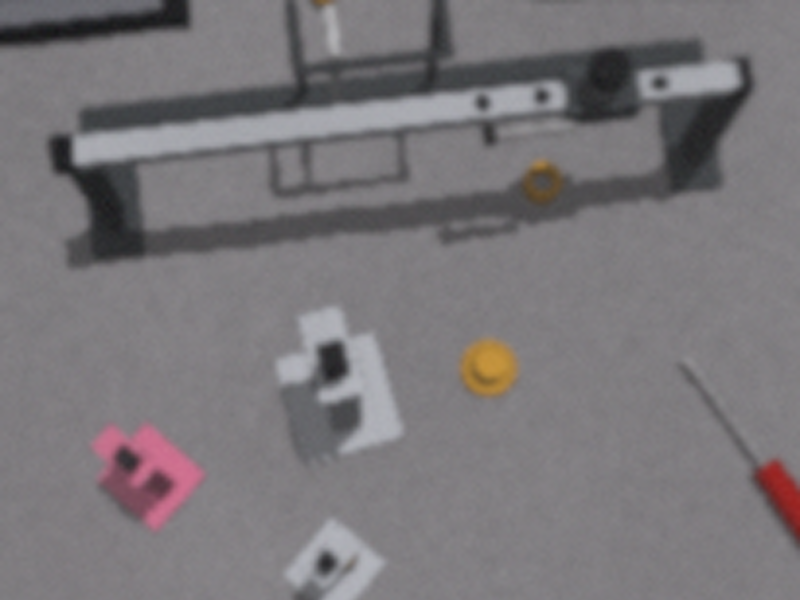

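View pics/sc.png

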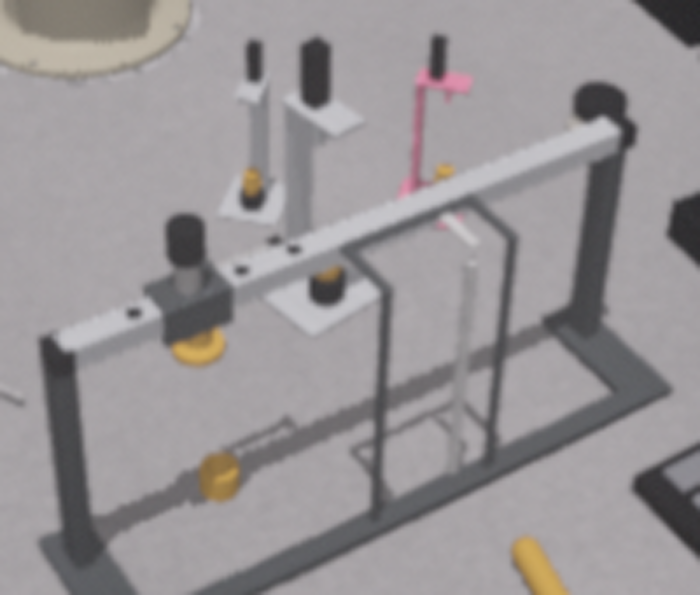

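```bash
cat > h.py <<'E'
import numpy as np, cv2
from rig import vision, sense
def rays(n,px,c=None):
    c=c or vision.calibration(n)
    p=cv2.undistortPoints(np.float64(px).reshape(-1,1,2),np.float64(c["K"]),np.float64([c["k1"],0,0,0])).reshape(-1,2)
    E=np.array(c["extrinsics"]); d=np.c_[p[:,0],-p[:,1],-np.ones(len(p))]@E[:3,:3].T
    return E[:3,3],d
def onz(n,px,z,c=None):
    o,d=rays(n,px,c); z=np.broadcast_to(z,len(d)); return o+d*((z-o[2])/d[:,2])[:,None]
def two(n1,p1,n2,p2,c1=None,c2=None):
    o1,d1=rays(n1,[p1],c1);o2,d2=rays(n2,[p2],c2)
    A=np.c_[d1[0],-d2[0]]; t=np.linalg.lstsq(A,o2-o1,rcond=None)[0]
    a=o1+d1[0]*t[0];b=o2+d2[0]*t[1]; return (a+b)/2,np.linalg.norm(a-b)
def proj(n,P,c=None):
    c=c or vision.calibration(n);E=np.array(c["extrinsics"])
    q=(np.atleast_2d(P)-E[:3,3])@E[:3,:3]; s=np.c_[q[:,0]/-q[:,2],-q[:,1]/-q[:,2]]
    s=s*(1+c["k1"]*(s**2).sum(1))[:,None]; K=np.array(c["K"]); return np.c_[K[0,0]*s[:,0]+K[0,2],K[1,1]*s[:,1]+K[1,2]]
E
python3 - <<'E'
from h import *
t=lambda p:(185+p[0]/3.902,130+p[1]/3.902)
s=lambda p:(200+p[0]/3.5,155+p[1]/3.5)
np.set_printoptions(precision=1,suppress=True)
print("tube L end near/far",onz("top",[t((78,162)),t((75,138)),t((742,88)),t((738,64))],215))
print("scene tube ends", onz("scene",[s((65,352)),s((50,337)),s((622,135)),s((600,120))],215))
print("grip top top", onz("top",[t((331,349))],246)," scene",onz("scene",[s((315,45))],246))
print("tray corners", onz("top",[t((376,335)),t((402,435)),t((310,462))],6))
print("roof corners", onz("top",[t((299,317)),t((341,307))],191))
print("knob", onz("top",[t((609,70))],270), onz("scene",[s((186,222))],270))
print("holes", onz("top",[t((482,102)),t((541,96)),t((659,83))],215))
print("holes s", onz("scene",[s((134,313)),s((242,270)),s((294,249))],215))
print("tag", onz("scene",[s((443,213)),s((473,242))],233), onz("top",[t((338,70))],233))
E
```

```text
tube L end near/far [[ 612.9  198.4  215. ]
 [ 629.4  200.6  215. ]
 [ 658.3 -246.4  215. ]
 [ 675.  -244.5  215. ]]
scene tube ends [[ 679.4 -242.6  215. ]
 [ 662.6 -246.6  215. ]
 [ 637.8  200.7  215. ]
 [ 615.5  196.3  215. ]]
grip top top [[479.9  30.4 246. ]]  scene [[479.6  28.8 246. ]]
tray corners [[527.2   1.5   6. ]
 [450.3 -17.2   6. ]
 [430.7  52.6   6. ]]
roof corners [[510.3  52.8 191. ]
 [516.7  24.7 191. ]]
knob [[ 655.1 -150.4  270. ]] [[ 656.1 -148.8  270. ]]
holes [[ 650.5  -71.4  215. ]
 [ 654.2 -111.   215. ]
 [ 662.3 -190.6  215. ]]
holes s [[ 664.1 -190.2  215. ]
 [ 655.4 -110.5  215. ]
 [ 650.8  -70.4  215. ]]
tag [[678.7  26.4 233. ]
 [713.3  29.5 233. ]] [[668.5  24.4 233. ]]
```

The crop confirms it: the chosen carrier at top (270,228) is the big grey one with the black grip block and brass fitting, and the flange sits to its right at (310,224). Next I work out the approach in tool axes.

```bash
cat >> h.py <<'E'
from scipy.spatial.transform import Rotation as Ro
def tool():
    s=sense(); q=np.array(s["ee_rot"]); return np.array(s["eef_pos"]),Ro.from_quat(q[[1,2,3,0]]).as_matrix(),s
def goto(p,jawdir):
    """target TCP mm, jaw direction angle (world rad), tool down -> rotvec & shift cm in tool axes"""
    P,R,s=tool(); best=None
    for k in (0,1):
        a=jawdir+k*np.pi; z=np.array([np.cos(a),np.sin(a),0]); x=np.array([0,0,-1.]); y=np.cross(z,x)
        T=np.c_[x,y,z]; rv=Ro.from_matrix(R.T@T).as_rotvec()
        if best is None or np.linalg.norm(rv)<np.linalg.norm(best): best=rv
    sh=R.T@(np.array(p)-P)/10
    print("t",s["time_s"],"turn",np.round(best,4),"shift cm",np.round(sh,2),"j",np.round(s["joints"],2),"P",np.round(P,1),"F",np.round(s["force"],1),"g",round(s["grip_width"],3))
E
python3 - <<'E'
from h import *
P,R,s=tool(); print(R.round(3))
goto([478,29,300],np.pi/2+.245)
E
```

```text
[[-0.    -0.975  0.223]
 [-0.001  0.223  0.975]
 [-1.     0.    -0.001]]
t 0.15 turn [-4.698e-01 -8.000e-04 -4.000e-04] shift cm [ -9.87 -45.95 -39.01] j [ 1.12  0.31  1.5  -0.    1.33 -0.22] P [116.9 511.6 201.1] F [ 0.3 -0.3  0.7] g 1.001
```

```bash
python3 -m pendant '[[-0.05,0,0,-5,-3,-2,1],[-0.12,0,0,-9.9,-7,-5.5,1],[-0.2,0,0,-9.9,-11.5,-9.5,1],[-0.25,0,0,-9.9,-16,-13.5,1],[-0.3,0,0,-9.9,-20.5,-17.5,1]]' 60
python3 - <<'E'
from h import *
goto([478,29,300],np.pi/2+.245)
E
```

```text
time_s: 0.78
eef_pos: [278.1, 294.3, 300.5]
ee_rot: [-0.48, 0.519, -0.48, -0.519]
force: [0.9, 0.6, -0.2]
grip_width: 1.003
t 0.775 turn [-1.677e-01  1.000e-04  3.000e-04] shift cm [  0.05 -17.88 -28.  ] j [ 0.52 -0.02  1.63 -0.    1.53 -1.13] P [278.1 294.3 300.5] F [ 0.9  0.6 -0.2] g 1.003
```

```bash
python3 -m pendant '[[-0.05,0,0,0,-3,-4.5,1],[-0.1,0,0,0,-6.5,-10,1],[-0.17,0,0,0,-10,-15.5,1],[-0.17,0,0,0,-13.5,-21,1],[-0.17,0,0,0,-16.5,-26,1]]'; python3 -m pendant '[[0,0,0,0,-1,-1.5,1],[0,0,0,0,-1.3,-2,1],[0,0,0,0,-1.3,-2,1],[0,0,0,0,-1.3,-2,1],[0,0,0,0,-1.3,-2,1]]' ;  python3 - <<'E'
from h import *
goto([478,29,300],np.pi/2+.245)
c=vision.calibration("wrist"); im=vision.capture("wrist"); cv2.imwrite("pics/w1.png",im[:,:,::-1])
print(np.round(c["extrinsics"],3).tolist())
print(proj("wrist",[[478,29,246],[478,29,191]],c))
E
```

```text
time_s: 1.4
eef_pos: [460.2, 50.4, 300.4]
ee_rot: [0.435, -0.557, 0.435, 0.557]
force: [0.5, 1.0, 0.2]
grip_width: 0.999
time_s: 2.02
eef_pos: [476.4, 36.8, 300.8]
ee_rot: [-0.435, 0.558, -0.435, -0.558]
force: [-0.0, 0.2, 0.2]
grip_width: 1.0
t 2.025 turn [ 0.0014 -0.0002  0.0004] shift cm [ 0.08  0.04 -0.79] j [-0.17  0.15  1.44 -0.    1.54 -1.99] P [476.4  36.8 300.8] F [-0.   0.2  0.2] g 1.0
[[-0.245, -0.929, -0.276, 405.371], [0.97, -0.235, -0.069, 18.577], [-0.001, -0.285, 0.959, 472.194], [0.0, 0.0, 0.0, 1.0]]
[[268.79164287 222.77994542]
 [270.98761192 201.08504947]]
```

View pics/w1.png

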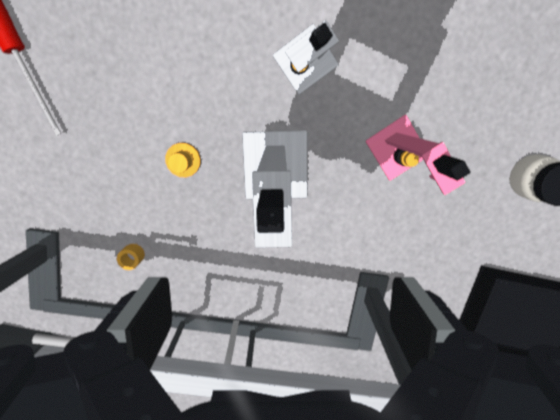

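The wrist view shows the carrier's black grip block at about (270,212), with its roof from (253,190) to (292,246). The stand's bar and keeper are below it. I measure these next.

Run:
```python
import cv2
im=cv2.imread("pics/w1.png"); cv2.imwrite("pics/w1c.png",cv2.resize(im[120:260,225:325],None,fx=4,fy=4,interpolation=cv2.INTER_CUBIC))
```

```text
(no output)
```

View pics/w1c.png

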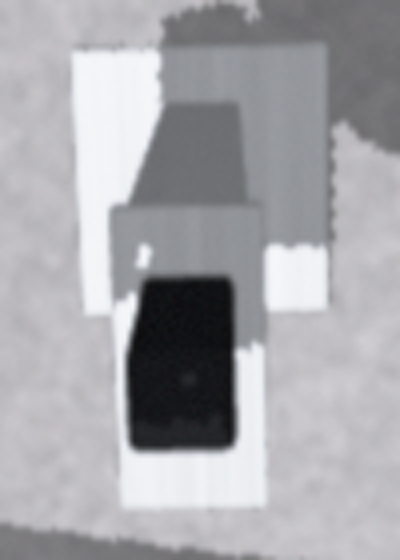

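Run:
```python
from h import *
E=[[-0.245,-0.929,-0.276,405.371],[0.97,-0.235,-0.069,18.577],[-0.001,-0.285,0.959,472.194],[0,0,0,1]]
c=vision.calibration("wrist"); c["extrinsics"]=E
t=lambda p:(225+(p[0]-1.5)/4,120+(p[1]-1.5)/4)
np.set_printoptions(precision=1,suppress=True)
r=onz("wrist",[t(p) for p in[(110,205),(265,205),(268,507),(120,507)]],191,c)
b=onz("wrist",[t(p) for p in[(128,448),(236,448),(128,355)]],246,c)
b2=onz("wrist",[t(p) for p in[(145,278),(232,278)]],191,c)
tr=onz("wrist",[t(p) for p in[(72,48),(326,43),(328,310),(85,314)]],6,c)
print(r,b,b2,tr,sep="\n")
for q in (r,tr):
    print("edges",[round(float(np.linalg.norm(q[i]-q[(i+1)%4])),1) for i in range(4)],"yaw",[np.arctan2(*(q[i]-q[j])[[1,0]]) for i,j in((2,1),(3,0))], [np.arctan2(*(q[i]-q[j])[[1,0]])+np.pi/2 for i,j in((1,0),(2,3))])
```

```text
[[458.4   9.5 191. ]
 [451.2  38.1 191. ]
 [510.5  54.2 191. ]
 [517.8  25.2 191. ]]
[[485.6  22.9 246. ]
 [481.4  39.7 246. ]
 [470.6  19.4 246. ]]
[[470.6  19.2 191. ]
 [466.5  35.5 191. ]]
[[449.  -18.6   6. ]
 [428.5  56.4   6. ]
 [509.3  79.1   6. ]
 [529.8   3.7   6. ]]
edges [29.5, 61.4, 29.9, 61.4] yaw [np.float64(0.26532291135559555), np.float64(0.25870393611045683)] [np.float64(3.3891682807273393), np.float64(3.3893902406095817)]
edges [77.7, 84.0, 78.2, 83.8] yaw [np.float64(0.2747761881769901), np.float64(0.2685542036681605)] [np.float64(3.4083034343076704), np.float64(3.4061778496140334)]
```

Run:
```python
from h import *
goto([476,29.4,214],np.pi/2+.262)
```

```text
t 2.075 turn [-0.0159 -0.0001  0.0004] shift cm [ 8.67  0.23 -0.69] j [-0.17  0.15  1.44  0.    1.54 -1.99] P [476.5  36.6 300.7] F [0.1 1.2 0.5] g 1.003
```

```bash
python3 -m pendant '[[-0.016,0,0,0.5,0.2,-0.7,1],[-0.016,0,0,3,0.2,-0.7,1],[-0.016,0,0,5.5,0.2,-0.7,1],[-0.016,0,0,8,0.2,-0.7,1],[-0.016,0,0,8.7,0.2,-0.7,1]]' 60
python3 - <<'E'
from h import *
goto([476,29.4,214],np.pi/2+.262)
E
python3 -m pendant '[[0,0,0,0,0,0,0.6],[0,0,0,0,0,0,0.3],[0,0,0,0,0,0,0.1],[0,0,0,0,0,0,0],[0,0,0,0,0,0,0]]' 60;  python3 - <<'E'
from h import *
goto([476,29.4,214],np.pi/2+.262)
E
```

```text
time_s: 2.7
eef_pos: [475.9, 28.6, 212.2]
ee_rot: [0.43, -0.56, 0.431, 0.562]
force: [0.2, 0.3, 0.2]
grip_width: 1.003
t 2.7 turn [-0.0006  0.001  -0.0023] shift cm [-0.18 -0.03  0.08] j [-0.19  0.2   1.62 -0.    1.33 -2.02] P [475.9  28.6 212.2] F [0.2 0.3 0.2] g 1.003
time_s: 3.32
eef_pos: [476.8, 28.9, 214.1]
ee_rot: [-0.431, 0.561, -0.43, -0.561]
force: [-0.5, 1.4, 5.3]
grip_width: 0.168
t 3.325 turn [-0.0007 -0.0003  0.0011] shift cm [0.01 0.06 0.07] j [-0.19  0.2   1.61  0.    1.33 -2.02] P [476.8  28.9 214.1] F [-0.5  1.4  5.3] g 0.168
```

```bash
python3 -m pendant '[[0,0,0,0,0,0,0],[0,0,0,-0.5,0,0,0],[0,0,0,-2.5,0,0,0],[0,0,0,-5,0,0,0],[0,0,0,-6.5,0,0,0]]' 60;  python3 - <<'E'
from h import *
goto([531.7,99,280],np.pi/2+.103)
im=vision.capture("scene"); cv2.imwrite("pics/s2.png",cv2.resize(im[120:330,180:460],(800,600))[:,:,::-1])
E
```

```text
time_s: 3.95
eef_pos: [476.6, 28.7, 279.2]
ee_rot: [-0.431, 0.561, -0.431, -0.561]
force: [0.3, -1.0, -4.4]
grip_width: 0.164
t 3.95 turn [ 1.582e-01 -2.000e-04  1.000e-04] shift cm [-0.08 -7.14  5.37] j [-0.19  0.16  1.49 -0.    1.49 -2.02] P [476.6  28.7 279.2] F [ 0.3 -1.  -4.4] g 0.164
```

View pics/s2.png

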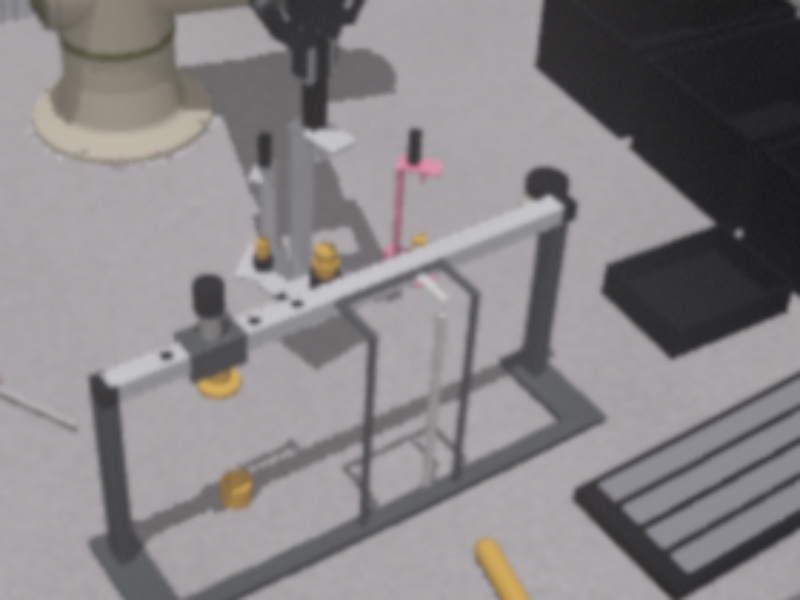

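```bash
python3 -m pendant '[[0,0,0,0,-2,-0.5,0],[0.03,0,0,0,-4.5,-1,0],[0.08,0,0,0,-6,1,0],[0.13,0,0,0,-7,3.5,0],[0.16,0,0,0,-7.1,5.4,0]]' 60; python3 -m pendant '[[0,0,0,0,0,0,0],[0,0,0,0,0,0,0],[0,0,0,0,0,0,0],[0,0,0,0,0,0,0],[0,0,0,0,0,0,0]]' 60
python3 - <<'E'
from h import *
goto([531.7,99,280],np.pi/2+.103)
E=np.round(vision.calibration("wrist")["extrinsics"],4).tolist();print(E)
for n in("wrist","top","scene"):
  im=vision.capture(n); cv2.imwrite(f"pics/{n}3.png",im[:,:,::-1])
E
```

```text
time_s: 4.62
eef_pos: [531.0, 100.3, 277.1]
ee_rot: [0.474, -0.524, 0.475, 0.525]
force: [-0.3, -0.2, -4.4]
grip_width: 0.172
time_s: 5.25
eef_pos: [531.3, 99.0, 278.5]
ee_rot: [-0.474, 0.525, -0.474, -0.525]
force: [0.1, -0.1, -3.6]
grip_width: 0.169
t 5.25 turn [-0.0021 -0.0001  0.0001] shift cm [-0.15 -0.04 -0.01] j [-0.03  0.31  1.31 -0.    1.53 -1.7 ] P [531.3  99.  278.5] F [ 0.1 -0.1 -3.6] g 0.169
[[-0.1018, -0.9537, -0.2829, 458.4226], [0.9948, -0.0978, -0.028, 91.1861], [-0.001, -0.2843, 0.9587, 449.942], [0.0, 0.0, 0.0, 1.0]]
```

View pics/wrist3.png

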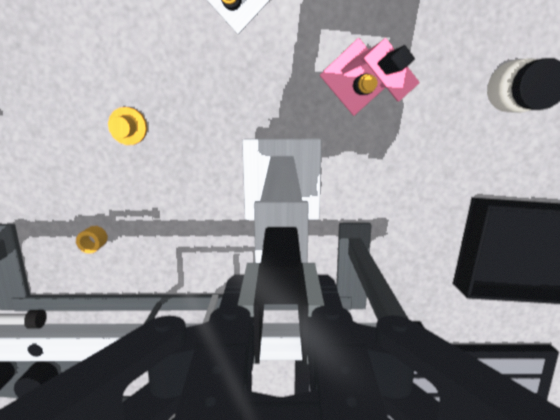

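View pics/scene3.png

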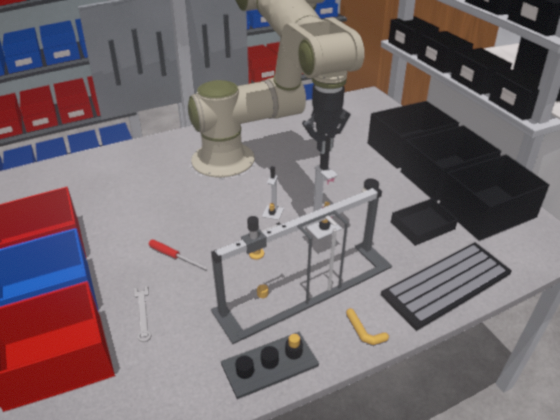

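```bash
python3 -m pendant '[[0,0,0,0,-1.5,0,0],[0,0,0,0,-4,0,0],[0,0,0,0,-7,0,0],[0,0,0,0,-9.2,0,0],[0,0,0,0,-10,0,0]]' 60; python3 -m pendant '[[0,0,0,0,0,0,0],[0,0,0,0,0,0,0],[0,0,0,0.5,0,0,0],[0,0,0,1,0,0,0],[0,0,0,1,0,0,0]]' 60
python3 - <<'E'
from h import *
goto([631.2,107.9,268],np.pi/2+.103)
E=np.round(vision.calibration("wrist")["extrinsics"],4).tolist();print(E)
for n in("wrist","top","scene"):
  im=vision.capture(n); cv2.imwrite(f"pics/{n}4.png",im[:,:,::-1])
im=vision.capture("scene");cv2.imwrite("pics/s4.png",cv2.resize(im[130:290,290:410],(600,800),interpolation=cv2.INTER_CUBIC)[:600,:,::-1])
E
```

```text
time_s: 6.02
eef_pos: [631.4, 109.4, 277.8]
ee_rot: [0.474, -0.524, 0.474, 0.525]
force: [0.7, -1.4, -3.1]
grip_width: 0.167
time_s: 6.65
eef_pos: [630.4, 109.4, 267.9]
ee_rot: [0.474, -0.524, 0.474, 0.525]
force: [-0.4, 0.6, -3.9]
grip_width: 0.172
t 6.65 turn [-0.0018  0.0001 -0.0011] shift cm [-0.01 -0.07 -0.16] j [-0.01  0.55  0.97 -0.    1.62 -1.68] P [630.4 109.4 267.9] F [-0.4  0.6 -3.9] g 0.172
[[-0.1021, -0.954, -0.2818, 557.747], [0.9948, -0.0981, -0.0281, 101.5053], [-0.0008, -0.2832, 0.9591, 439.452], [0.0, 0.0, 0.0, 1.0]]
```

View pics/wrist4.png

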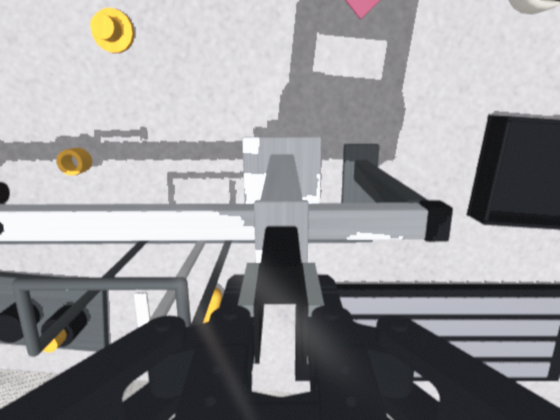

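View pics/s4.png

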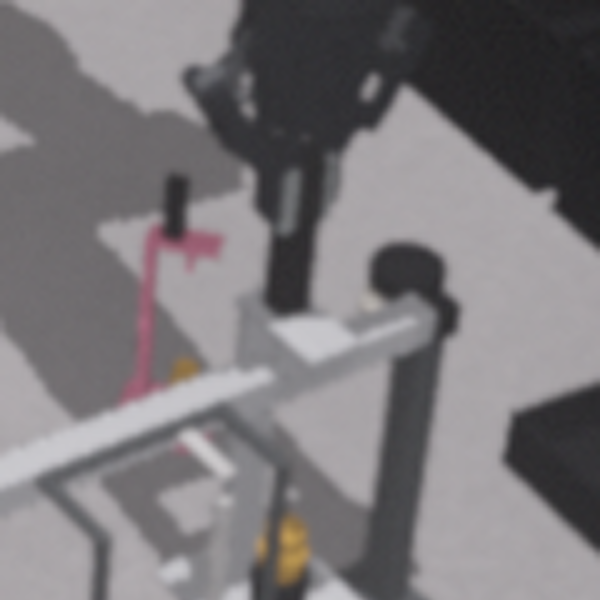

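The wrist view shows the roof above the tube (edges at rows 204 and 243), the tag at (142,305) and the keeper in front of it. I use it to refine the tube line and the mark.

Run:
```python
from h import *
np.set_printoptions(precision=2,suppress=True)
E=[[-0.1021,-0.954,-0.2818,557.747],[0.9948,-0.0981,-0.0281,101.5053],[-0.0008,-0.2832,0.9591,439.452],[0,0,0,1]]
c=vision.calibration("wrist"); c["extrinsics"]=E
im=cv2.imread("pics/wrist4.png"); g=cv2.cvtColor(im,cv2.COLOR_BGR2GRAY).astype(float)
cv2.imwrite("pics/tag4.png",cv2.resize(im[190:350,90:250],None,fx=3.7,fy=3.7,interpolation=cv2.INTER_CUBIC))
for x in (60,120,200,240): print(x,g[196:250:1,x].astype(int).tolist())
for y in (296,302,310,318): print(y,g[y,125:165].astype(int).tolist())
print(onz("wrist",[(255,203),(308,204)],245,c),onz("wrist",[(261,361),(301,360)],245,c))
```

```text
60 [224, 222, 220, 219, 219, 220, 216, 199, 166, 139, 133, 132, 134, 137, 155, 202, 238, 248, 251, 251, 251, 250, 250, 251, 251, 251, 251, 251, 252, 252, 251, 251, 251, 251, 251, 251, 251, 251, 251, 251, 251, 251, 251, 247, 221, 153, 125, 148, 190, 216, 221, 221, 222, 222]
120 [223, 222, 221, 221, 222, 223, 220, 195, 158, 135, 132, 132, 134, 139, 162, 211, 240, 249, 251, 251, 250, 250, 250, 250, 250, 250, 251, 251, 252, 251, 251, 250, 250, 251, 252, 252, 251, 251, 251, 251, 251, 251, 251, 245, 210, 141, 125, 165, 206, 223, 225, 224, 223, 223]
200 [225, 226, 225, 224, 225, 224, 219, 189, 149, 134, 135, 135, 137, 146, 178, 223, 244, 249, 250, 251, 250, 249, 249, 249, 249, 249, 249, 250, 250, 249, 249, 249, 249, 251, 251, 251, 250, 250, 250, 249, 249, 249, 246, 230, 185, 151, 143, 142, 142, 139, 137, 136, 132, 130]
240 [229, 230, 231, 231, 231, 231, 226, 197, 150, 132, 131, 130, 132, 136, 147, 161, 169, 173, 174, 177, 197, 227, 240, 243, 246, 249, 249, 249, 249, 249, 249, 249, 250, 251, 251, 251, 250, 250, 250, 250, 249, 248, 244, 222, 166, 128, 143, 189, 224, 229, 228, 225, 222, 221]
2
[... 205 characters left out ...]
02 [226, 226, 225, 224, 224, 225, 224, 225, 225, 234, 248, 253, 253, 253, 253, 253, 253, 253, 253, 253, 252, 231, 188, 191, 219, 222, 222, 221, 221, 221, 221, 220, 221, 215, 195, 164, 144, 139, 141, 139]
310 [224, 225, 227, 226, 226, 226, 226, 226, 225, 224, 232, 248, 252, 253, 253, 253, 253, 253, 253, 253, 253, 252, 241, 198, 198, 221, 225, 223, 220, 203, 169, 145, 140, 139, 141, 140, 140, 140, 139, 136]
318 [218, 221, 223, 225, 225, 225, 227, 228, 227, 226, 225, 231, 247, 252, 253, 253, 253, 253, 253, 253, 253, 253, 252, 240, 184, 142, 133, 118, 104, 87, 78, 63, 50, 44, 38, 36, 36, 35, 33, 36]
[[610.12  92.9  245.  ]
 [607.75 121.38 245.  ]] [[709.9  104.89 245.  ]
 [706.65 129.28 245.  ]]
```

View pics/tag4.png

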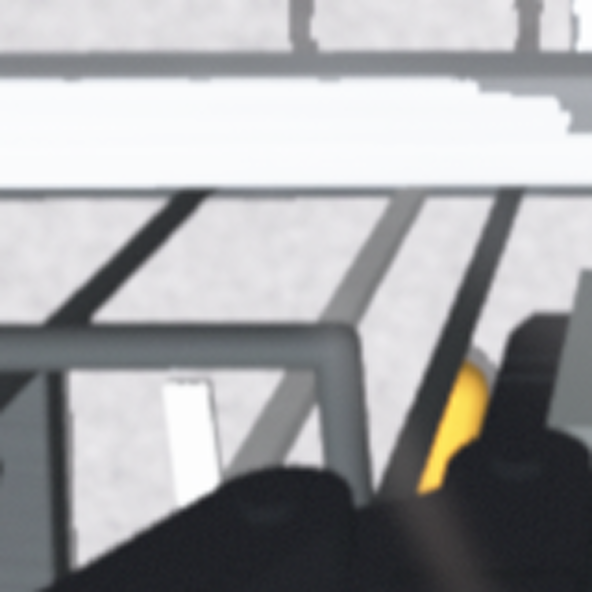

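Run:
```python
from h import *
np.set_printoptions(precision=2,suppress=True)
E=[[-0.1021,-0.954,-0.2818,557.747],[0.9948,-0.0981,-0.0281,101.5053],[-0.0008,-0.2832,0.9591,439.452],[0,0,0,1]]
c=vision.calibration("wrist"); c["extrinsics"]=E
n=onz("wrist",[(60,210.7),(120,210.6),(200,210.3),(240,210.2)],215,c)
f=onz("wrist",[(60,240.5),(120,240.3),(200,239.9),(240,239.6)],215,c)
m=(n+f)/2; print(n-f); sl=np.polyfit(m[:,1],m[:,0],1); print("yaw",-np.arctan(sl[0]),"line x at y=0, 26, 108",np.polyval(sl,[0,26,108]))
tg=onz("wrist",[(133.8,296),(145.8,296),(136.4,318),(148.6,318)],233,c); print(tg)
yaw=.103; o=np.array([642.5,-1.5]); S=np.array([[np.cos(yaw),-np.sin(yaw)],[np.sin(yaw),np.cos(yaw)]])
print("tag in stand",(tg[:,:2]-o)@S); print("tube in stand",(m[:,:2]-o)@S)
```

```text
[[-20.11   1.28   0.  ]
 [-19.94   0.38   0.  ]
 [-19.74  -0.81   0.  ]
 [-19.54  -1.4    0.  ]]
yaw 0.10671122458748865 line x at y=0, 26, 108 [642.51 639.73 630.94]
[[680.17  22.82 233.  ]
 [679.41  30.2  233.  ]
 [695.54  24.31 233.  ]
 [694.75  31.95 233.  ]]
tag in stand [[39.98 20.32]
 [39.98 27.73]
 [55.41 20.22]
 [55.41 27.9 ]]
tube in stand [[  0.25 -28.83]
 [  0.17   9.23]
 [ -0.04  59.95]
 [ -0.17  85.29]]
```

```bash
python3 -m pendant '[[0,0,0,0.5,0,0,0],[0,0,0,1.1,0,0,0],[0,0,0,1.6,0,0,0],[0,0,0,2.0,0,0,0],[0,0,0,2.2,0,0,0]]' 60; python3 -m pendant '[[0,0,0,0.1,0,0,0],[0,0,0,0.2,0,0,0],[0,0,0,0.25,0,0,0],[0,0,0,0.25,0,0,0],[0,0,0,0.25,0,0,0]]' 60
python3 - <<'E'
from h import *
goto([631.2,107.9,242],np.pi/2+.103)
E
```

```text
time_s: 7.48
eef_pos: [630.6, 109.4, 246.2]
ee_rot: [0.474, -0.525, 0.474, 0.525]
force: [0.8, 0.3, -2.7]
grip_width: 0.167
time_s: 8.1
eef_pos: [630.7, 109.4, 244.2]
ee_rot: [-0.474, 0.525, -0.474, -0.525]
force: [0.3, 0.5, -2.5]
grip_width: 0.166
t 8.1 turn [-0.0017 -0.      0.0004] shift cm [ 0.22 -0.03 -0.16] j [-0.01  0.56  1.03  0.    1.56 -1.68] P [630.7 109.4 244.2] F [ 0.3  0.5 -2.5] g 0.166
```

```bash
python3 -m pendant '[[0,0,0,0.1,0,0,0],[0,0,0,0.1,0,0,0],[0,0,0,0.15,0,0,0],[0,0,0,0.15,0,0,0],[0,0,0,0.15,0,0,0]]' 60
python3 - <<'E'
from h import *
goto([631.2,107.9,242],np.pi/2+.103)
for n in("wrist","scene"):
  im=vision.capture(n); cv2.imwrite(f"pics/{n}5.png",im[:,:,::-1])
cv2.imwrite("pics/s5.png",cv2.resize(im[180:280,290:410],(720,600),interpolation=cv2.INTER_CUBIC)[:,:,::-1])
E
```

```text
time_s: 8.72
eef_pos: [631.0, 109.5, 244.1]
ee_rot: [-0.475, 0.525, -0.473, -0.524]
force: [-2.5, 0.8, 8.8]
grip_width: 0.164
t 8.725 turn [-0.0016 -0.0001  0.0027] shift cm [ 0.21 -0.   -0.16] j [-0.01  0.56  1.03  0.    1.55 -1.68] P [631.  109.5 244.1] F [-2.5  0.8  8.8] g 0.164
```

View pics/s5.png

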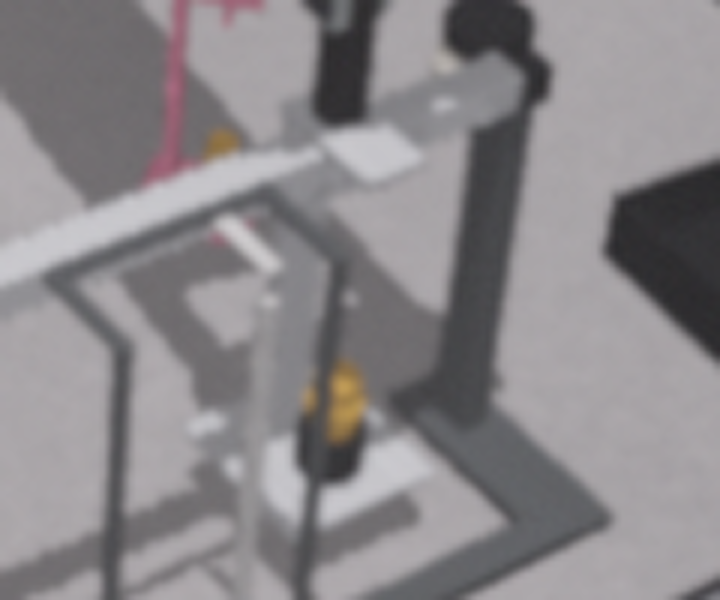

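View pics/wrist5.png

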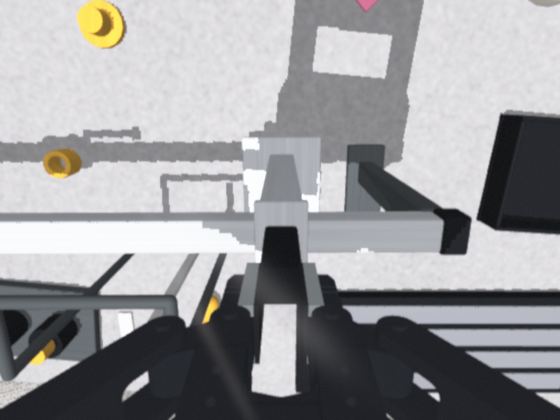

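```bash
python3 -m pendant '[[0,0,0,-0.12,0,0,0],[0,0,0,-0.12,0,-0.5,0],[0,0,0,-0.12,0,-1.5,0],[0,0,0,-0.12,0,-2.5,0],[0,0,0,-0.12,0,-3.5,0]]' 60; python3 -m pendant '[[0,0,0,0,0,-1,0],[0,0,0,0,0,-2.2,0],[0,0,0,0,0,-3.4,0],[0,0,0,0,0,-4.6,0],[0,0,0,0,0,-5.0,0]]' 60
python3 - <<'E'
from h import *
goto([640.0,22.4,244.1],np.pi/2+.103)
E
```

```text
time_s: 9.45
eef_pos: [634.5, 75.3, 244.7]
ee_rot: [0.475, -0.525, 0.473, 0.525]
force: [-1.3, 6.2, 7.7]
grip_width: 0.168
time_s: 10.07
eef_pos: [639.5, 24.8, 244.4]
ee_rot: [-0.475, 0.525, -0.473, -0.525]
force: [-0.4, 6.2, 7.3]
grip_width: 0.171
t 10.075 turn [-0.0019  0.0014  0.0016] shift cm [ 0.03 -0.02 -0.25] j [-0.14  0.56  1.03  0.    1.56 -1.82] P [639.5  24.8 244.4] F [-0.4  6.2  7.3] g 0.171
```

```bash
python3 -m pendant '[[0,0,0,-0.05,0,-0.1,0],[0,0,0,-0.05,0,-0.25,0],[0,0,0,-0.05,0,-0.25,0],[0,0,0,-0.05,0,-0.25,0],[0,0,0,-0.05,0,-0.25,0]]' 60
python3 - <<'E'
from h import *
goto([640.0,22.4,244.1],np.pi/2+.103)
print(np.round(vision.calibration("wrist")["extrinsics"],4).tolist())
for n in("wrist","scene"):
  im=vision.capture(n); cv2.imwrite(f"pics/{n}6.png",im[:,:,::-1])
cv2.imwrite("pics/s6.png",cv2.resize(im[180:280,270:390],(720,600),interpolation=cv2.INTER_CUBIC)[:,:,::-1])
E
```

```text
time_s: 10.7
eef_pos: [639.6, 22.6, 244.4]
ee_rot: [0.474, -0.525, 0.474, 0.525]
force: [-0.1, 6.3, 5.0]
grip_width: 0.165
t 10.7 turn [-0.0015  0.0006  0.0005] shift cm [ 0.03 -0.04 -0.03] j [-0.15  0.56  1.03  0.    1.56 -1.82] P [639.6  22.6 244.4] F [-0.1  6.3  5. ] g 0.165
[[-0.1024, -0.9535, -0.2833, 566.7107], [0.9947, -0.0983, -0.0288, 14.6294], [-0.0003, -0.2848, 0.9586, 415.8315], [0.0, 0.0, 0.0, 1.0]]
```

View pics/s6.png

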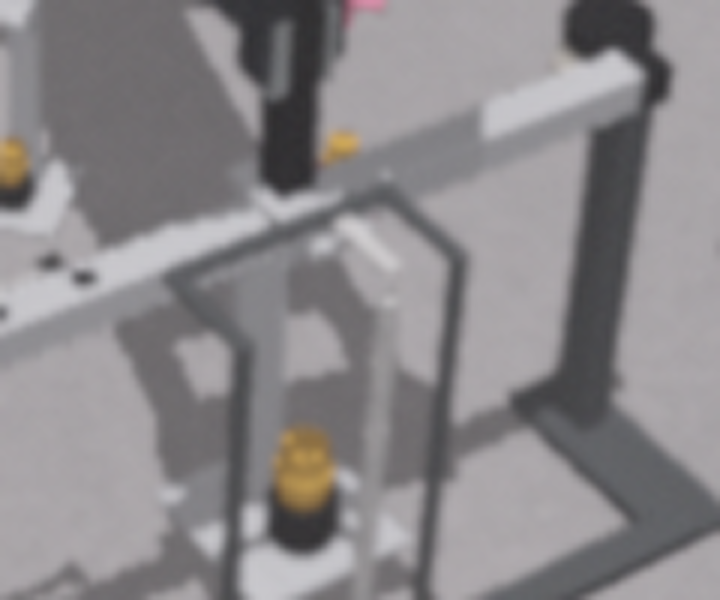

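View pics/wrist6.png

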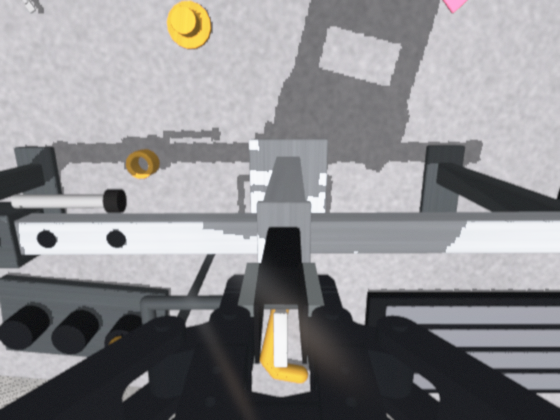

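The tag is visible between the fingers at (280,338), in line with the roof (257 to 310 at row 205). I check this numerically.

Run:
```python
from h import *
np.set_printoptions(precision=2,suppress=True)
E=[[-0.1024,-0.9535,-0.2833,566.7107],[0.9947,-0.0983,-0.0288,14.6294],[-0.0003,-0.2848,0.9586,415.8315],[0,0,0,1]]
c=vision.calibration("wrist"); c["extrinsics"]=E
g=cv2.cvtColor(cv2.imread("pics/wrist6.png"),cv2.COLOR_BGR2GRAY)
print(g[210,245:325].tolist()); print(g[200:212,283].tolist()); print(g[335,262:305].tolist())
yaw=.104; o=np.array([642.5,-1.5]); S=np.array([[np.cos(yaw),-np.sin(yaw)],[np.sin(yaw),np.cos(yaw)]])
st=lambda q:(q[:,:2]-o)@S
print(st(onz("wrist",[(257.5,205),(310,205)],221,c)),st(onz("wrist",[(274,335),(287,335)],233,c)))
```

```text
[189, 203, 204, 207, 202, 202, 233, 248, 249, 248, 244, 210, 164, 156, 157, 157, 159, 159, 158, 159, 160, 160, 158, 156, 156, 157, 156, 156, 156, 157, 158, 157, 155, 154, 154, 154, 154, 154, 155, 157, 160, 159, 161, 158, 154, 152, 152, 154, 153, 153, 153, 154, 155, 155, 156, 155, 156, 156, 156, 155, 154, 155, 155, 155, 154, 171, 226, 245, 247, 247, 246, 246, 246, 247, 248, 247, 247, 247, 245, 231]
[119, 120, 132, 147, 153, 157, 156, 157, 156, 156, 155, 156]
[193, 212, 195, 159, 159, 174, 186, 193, 200, 205, 204, 211, 237, 246, 247, 246, 247, 246, 246, 246, 247, 246, 246, 244, 231, 198, 193, 196, 196, 195, 195, 191, 189, 189, 191, 195, 197, 181, 116, 74, 71, 73, 75]
[[-20.95  11.32]
 [-20.91  39.72]] [[52.02 19.99]
 [52.03 27.34]]
```

```bash
python3 -m pendant '[[0,0,0,0,0,-0.05,0.3],[0,0,0,0,0,-0.05,0.6],[0,0,0,0,0,-0.05,1],[0,0,0,0,0,-0.05,1],[0,0,0,-0.5,0,-0.05,1]]' 60; python3 -m pendant '[[0,0,0,-1.5,0,0,1],[0,0,0,-4,0,0,1],[0,0,0,-6.5,0,0,1],[0,0,0,-8,0,0,1],[0,0,0,-8,0,0,1]]'
python3 - <<'E'
from h import *
goto([658,-150.7,320],np.pi/2+.104)
print(np.round(vision.calibration("wrist")["extrinsics"],4).tolist())
for n in("wrist","scene"):
  im=vision.capture(n); cv2.imwrite(f"pics/{n}7.png",im[:,:,::-1])
E
```

```text
time_s: 11.42
eef_pos: [639.4, 21.8, 249.0]
ee_rot: [0.474, -0.524, 0.474, 0.525]
force: [0.6, -0.0, -0.5]
grip_width: 0.998
time_s: 12.05
eef_pos: [639.9, 21.8, 331.1]
ee_rot: [-0.475, 0.526, -0.473, -0.524]
force: [-0.8, 0.5, 0.2]
grip_width: 0.991
t 12.05 turn [-0.0028 -0.0009  0.0033] shift cm [  1.13  -0.05 -17.34] j [-0.15  0.56  0.81 -0.    1.77 -1.82] P [639.9  21.8 331.1] F [-0.8  0.5  0.2] g 0.991
[[-0.1021, -0.9527, -0.2861, 566.5167], [0.9948, -0.0983, -0.0276, 14.0258], [-0.0018, -0.2874, 0.9578, 502.3347], [0.0, 0.0, 0.0, 1.0]]
```

View pics/wrist7.png

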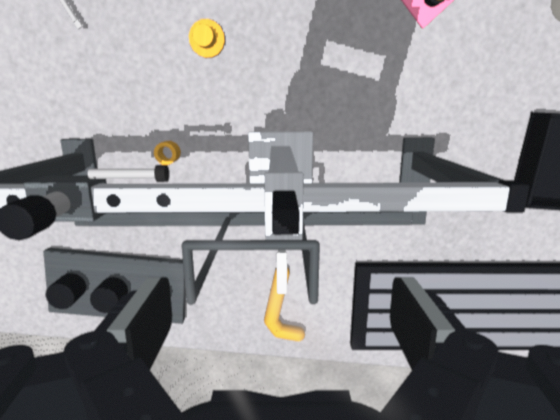

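View pics/scene7.png

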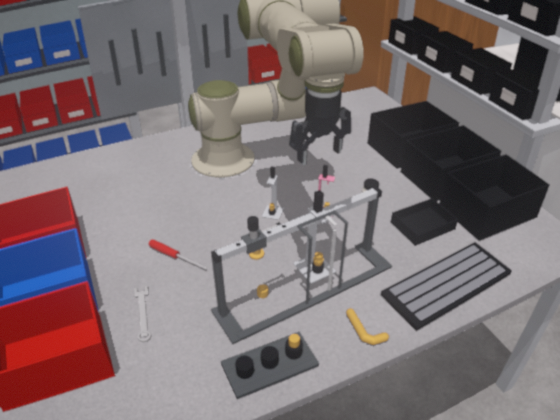

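```bash
python3 -m pendant '[[0,0,0,0,0,-3,1],[0,0,0,0.5,0,-8,1],[0,0,0,1.1,0,-13,1],[0,0,0,1.1,0,-16.5,1],[0,0,0,1.1,0,-17.3,1]]' 60; python3 -m pendant '[[0,0,0,0,0,0,1],[0,0,0,0,0,0,1],[0,0,0,0,0,0,1],[0,0,0,0,0,0,1],[0,0,0,0,0,0,1]]'
python3 - <<'E'
from h import *
goto([658,-150.7,320],np.pi/2+.104)
c=vision.calibration("wrist");print(np.round(c["extrinsics"],4).tolist())
print(proj("wrist",[[658,-150.7,270],[658,-150.7,243]],c))
for n in("wrist",):
  im=vision.capture(n); cv2.imwrite(f"pics/{n}8.png",im[:,:,::-1])
E
```

```text
time_s: 12.78
eef_pos: [656.8, -152.3, 316.8]
ee_rot: [0.474, -0.523, 0.475, 0.525]
force: [0.3, 0.8, -0.6]
grip_width: 1.001
time_s: 13.4
eef_pos: [657.1, -150.0, 318.3]
ee_rot: [-0.474, 0.525, -0.474, -0.525]
force: [-0.3, 0.7, 0.3]
grip_width: 1.003
t 13.4 turn [-0.0025 -0.      0.    ] shift cm [-0.17 -0.09 -0.08] j [-0.4   0.66  0.68 -0.    1.81 -2.07] P [ 657.1 -150.   318.3] F [-0.3  0.7  0.3] g 1.003
[[-0.1024, -0.9537, -0.283, 584.2454], [0.9947, -0.0984, -0.0282, -157.9042], [-0.0009, -0.2844, 0.9587, 489.7148], [0.0, 0.0, 0.0, 1.0]]
[[280.21930106 227.82197327]
 [280.28482597 215.32130285]]
```

View pics/wrist8.png

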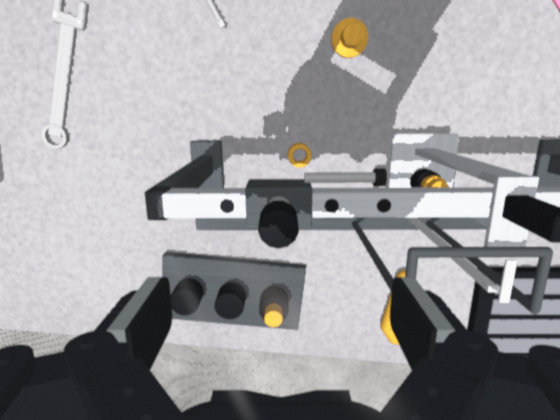

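The knob is at about (279,225), with the prediction at (280,228), so the alignment is good. I descend and grip it.

```bash
python3 -m pendant '[[0,0,0,1,-0.1,-0.1,1],[0,0,0,3.5,-0.1,-0.1,1],[0,0,0,6,-0.1,-0.1,1],[0,0,0,7.4,-0.1,-0.1,1],[0,0,0,7.9,-0.1,-0.1,1]]' 40; python3 -m pendant '[[0,0,0,0,0,0,0.7],[0,0,0,0,0,0,0.4],[0,0,0,0,0,0,0.2],[0,0,0,0,0,0,0],[0,0,0,0,0,0,0]]' 40
python3 - <<'E'
from h import *
goto([658,-150.7,239],np.pi/2+.104)
E
```

```text
time_s: 14.08
eef_pos: [658.0, -151.2, 238.5]
ee_rot: [0.474, -0.524, 0.474, 0.525]
force: [-0.4, 0.2, -0.0]
grip_width: 1.002
time_s: 14.7
eef_pos: [658.3, -151.3, 239.6]
ee_rot: [-0.474, 0.525, -0.474, -0.524]
force: [-0.5, -0.8, 1.6]
grip_width: 0.26
t 14.7 turn [-0.0029 -0.0006  0.0007] shift cm [0.06 0.02 0.06] j [-0.4   0.65  0.88 -0.    1.6  -2.07] P [ 658.3 -151.3  239.6] F [-0.5 -0.8  1.6] g 0.26
```

```bash
python3 -m pendant '[[0,0,0,-0.3,0,0,0],[0,0,0,-0.6,0,0,0],[0,0,0,-0.9,0,0,0],[0,0,0,-1.25,0,0,0],[0,0,0,-1.25,0,0,0]]' 60
python3 - <<'E'
from h import *
goto([658-4.16,-151+39.8,252],np.pi/2+.104)
im=vision.capture("scene"); cv2.imwrite(f"pics/s9.png",cv2.resize(im[200:300,200:320],(720,600),interpolation=cv2.INTER_CUBIC)[:,:,::-1])
E
```

```text
time_s: 15.32
eef_pos: [658.2, -151.3, 252.3]
ee_rot: [-0.474, 0.525, -0.474, -0.524]
force: [1.2, -1.2, 0.1]
grip_width: 0.24
t 15.325 turn [-0.0029 -0.0005  0.0007] shift cm [0.03 0.03 4.03] j [-0.4   0.65  0.86 -0.    1.63 -2.07] P [ 658.2 -151.3  252.3] F [ 1.2 -1.2  0.1] g 0.24
```

View pics/s9.png

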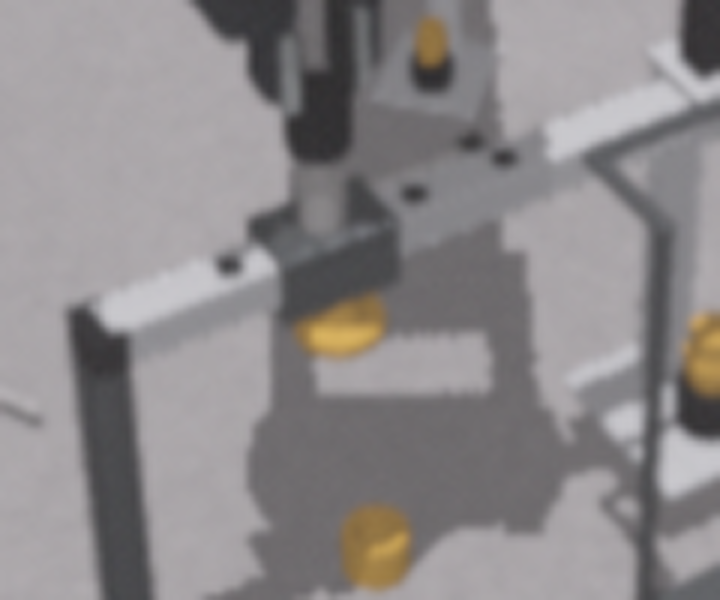

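The knob now stands clearly higher over a longer piece of housing, so it is pulled. I slide the sleeve one hole on.

```bash
python3 -m pendant '[[0,0,0,0,0,0.4,0],[0,0,0,0,0,1.4,0],[0,0,0,0,0,2.5,0],[0,0,0,0,0,3.5,0],[0,0,0,0,0,4,0]]' 60; python3 -m pendant '[[0,0,0,0,0,0,0],[0,0,0,0,0,0,0],[0,0,0,0,0,0,0],[0,0,0,0,0,0,0],[0,0,0,0,0,0,0]]' 60
python3 - <<'E'
from h import *
goto([658-4.16,-151.3+39.8,252],np.pi/2+.104)
print(np.round(vision.calibration("wrist")["extrinsics"],4).tolist())
for n in("wrist","scene","top"):
  im=vision.capture(n); cv2.imwrite(f"pics/{n}10.png",im[:,:,::-1])
  if n=="scene": cv2.imwrite(f"pics/s10.png",cv2.resize(im[200:300,200:320],(720,600),interpolation=cv2.INTER_CUBIC)[:,:,::-1])
E
```

```text
time_s: 16.0
eef_pos: [654.0, -110.3, 251.8]
ee_rot: [0.474, -0.525, 0.474, 0.525]
force: [1.0, -2.2, 1.7]
grip_width: 0.242
time_s: 16.62
eef_pos: [654.1, -111.4, 251.5]
ee_rot: [0.474, -0.525, 0.474, 0.525]
force: [-0.6, 1.4, 0.5]
grip_width: 0.239
t 16.625 turn [-0.0028  0.0003 -0.0002] shift cm [-0.05  0.03 -0.01] j [-0.34  0.62  0.91  0.    1.61 -2.02] P [ 654.1 -111.4  251.5] F [-0.6  1.4  0.5] g 0.239
[[-0.102, -0.9538, -0.2827, 581.3089], [0.9948, -0.098, -0.0284, -119.2865], [-0.0007, -0.2841, 0.9588, 423.0268], [0.0, 0.0, 0.0, 1.0]]
```

View pics/s10.png

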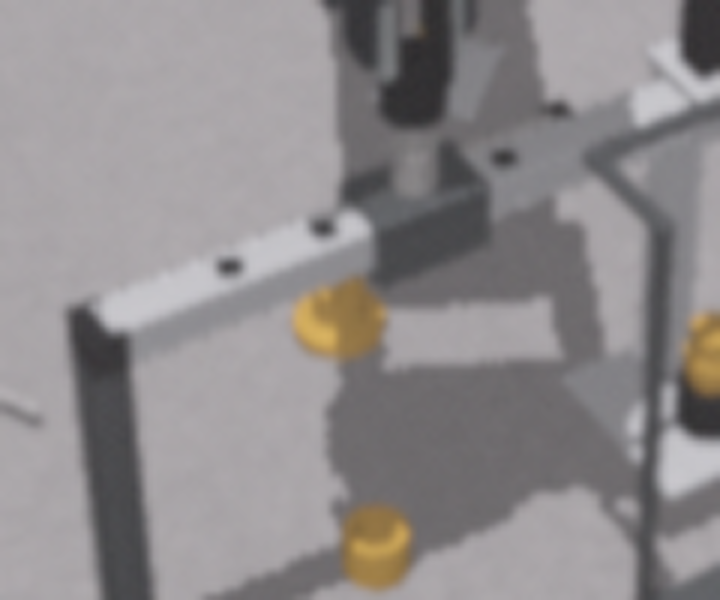

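View pics/wrist10.png

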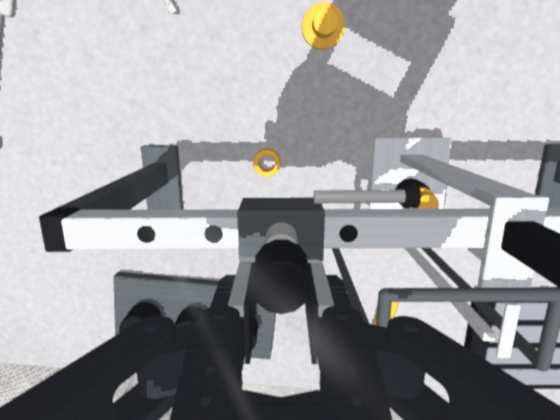

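The sleeve now covers the next hole. Its centre is at column 281, midway between the open holes at 213 and 348. I push the pin home.

```bash
python3 -m pendant '[[0,0,0,0.2,0,0,0],[0,0,0,0.5,0,0,0],[0,0,0,0.8,0,0,0],[0,0,0,1.1,0,0,0],[0,0,0,1.25,0,0,0]]' 60; python3 -m pendant '[[0,0,0,0.1,0,0,0],[0,0,0,0.2,0,0,0],[0,0,0,0.3,0,0,0],[0,0,0,0.3,0,0,0],[0,0,0,0.3,0,0,0]]' 60
python3 - <<'E'
from h import *
goto([654,-111.5,239],np.pi/2+.104)
im=vision.capture("scene"); cv2.imwrite(f"pics/s11.png",cv2.resize(im[200:300,200:320],(720,600),interpolation=cv2.INTER_CUBIC)[:,:,::-1])
E
```

```text
time_s: 17.4
eef_pos: [654.1, -111.4, 238.9]
ee_rot: [0.474, -0.525, 0.474, 0.525]
force: [-0.7, 1.8, 1.9]
grip_width: 0.243
time_s: 18.02
eef_pos: [654.3, -111.5, 237.8]
ee_rot: [-0.474, 0.525, -0.474, -0.524]
force: [-2.2, 1.1, 8.8]
grip_width: 0.24
t 18.025 turn [-0.0028 -0.0012  0.0021] shift cm [-0.12  0.03  0.01] j [-0.34  0.62  0.94 -0.    1.58 -2.02] P [ 654.3 -111.5  237.8] F [-2.2  1.1  8.8] g 0.24
```

View pics/s11.png

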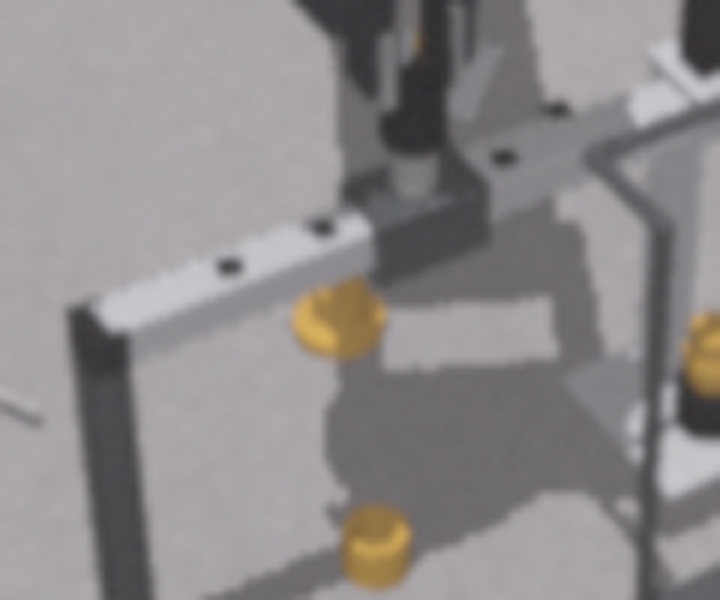

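```bash
python3 -m pendant '[[0,0,0,0.05,0,0,0],[0,0,0,0.1,0,0,0],[0,0,0,0.15,0,0,0],[0,0,0,0.15,0,0,0],[0,0,0,0.15,0,0,0]]' 60
python3 - <<'E'
from h import *
goto([654,-111.5,239],np.pi/2+.104)
c=vision.calibration("wrist");print(np.round(c["extrinsics"],4).tolist())
im=vision.capture("wrist"); cv2.imwrite(f"pics/wrist12.png",im[:,:,::-1])
# expected scene pixels: knob bottom rim near side, and sleeve top corners
print(proj("scene",[[654,-111,243],[654,-111,270],[654,-111,221]]))
im=vision.capture("scene"); cv2.imwrite("pics/scene12.png",im[:,:,::-1])
E
```

```text
time_s: 18.7
eef_pos: [654.5, -111.7, 237.7]
ee_rot: [-0.475, 0.526, -0.474, -0.523]
force: [-3.5, 1.0, 14.1]
grip_width: 0.245
t 18.7 turn [-0.0029 -0.0023  0.0038] shift cm [-0.13  0.05  0.03] j [-0.34  0.62  0.94 -0.    1.57 -2.02] P [ 654.5 -111.7  237.7] F [-3.5  1.  14.1] g 0.245
[[-0.1019, -0.9526, -0.2868, 580.9685], [0.9948, -0.0985, -0.0263, -119.2556], [-0.0032, -0.288, 0.9576, 408.8775], [0.0, 0.0, 0.0, 1.0]]
[[268.54972215 222.53779642]
 [268.40096589 213.29189287]
 [268.66836891 229.86901059]]
```

View pics/wrist12.png

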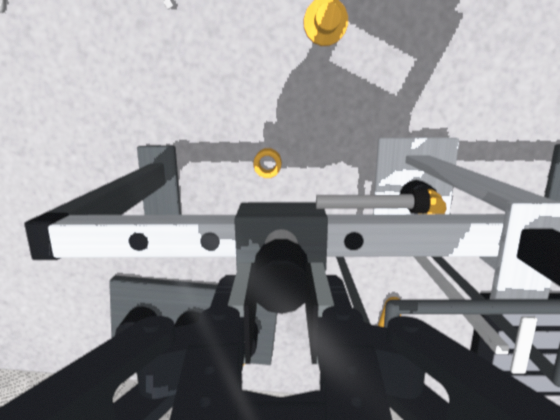

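Run:
```python
from h import *
a=np.linspace(0,6.28,200)
for y,ctr in((-111,(654,-111)),(-150.7,(658.1,-150.7))):
  for h in (0,1,2,3,13):
    P=np.c_[ctr[0]+13*np.cos(a),ctr[1]+13*np.sin(a),0*a+243+h]; print(y,h,proj("scene",P)[:,1].max().round(2))
for n,x in(("scene0",253),("scene10",269),("scene12",269)):
    g=cv2.cvtColor(cv2.imread(f"pics/{n}.png"),cv2.COLOR_BGR2GRAY); print(n,[g[214:234,c].tolist() for c in (x-1,x)])
```

```text
-111 0 226.27
-111 1 225.93
-111 2 225.6
-111 3 225.26
-111 13 221.84
-150.7 0 232.31
-150.7 1 231.97
-150.7 2 231.63
-150.7 3 231.29
-150.7 13 227.86
scene0 [[161, 143, 94, 64, 65, 64, 64, 64, 62, 59, 58, 58, 60, 59, 59, 58, 64, 88, 113, 121], [163, 143, 95, 67, 64, 63, 62, 64, 62, 61, 59, 58, 58, 60, 58, 60, 64, 87, 111, 122]]
scene10 [[50, 48, 51, 49, 50, 50, 60, 87, 113, 121, 123, 129, 136, 133, 131, 132, 132, 132, 122, 108], [47, 50, 49, 51, 49, 49, 58, 88, 113, 121, 122, 127, 134, 133, 131, 132, 133, 131, 123, 106]]
scene12 [[50, 48, 50, 51, 50, 49, 50, 50, 52, 51, 52, 64, 93, 116, 122, 123, 125, 126, 120, 108], [51, 49, 49, 50, 50, 50, 48, 50, 50, 51, 52, 66, 94, 117, 122, 124, 125, 126, 120, 108]]
```

Run:
```python
from h import *
s=cv2.imread("pics/scene12.png"); t=vision.capture("top")[:,:,::-1]
a=cv2.resize(s[180:300,230:390],(800,600),interpolation=cv2.INTER_CUBIC); cv2.imwrite("pics/s12.png",a)
cv2.imwrite("pics/t12.png",cv2.resize(t[130:250,200:360],(800,600),interpolation=cv2.INTER_CUBIC))
```

```text
(no output)
```

View pics/s12.png

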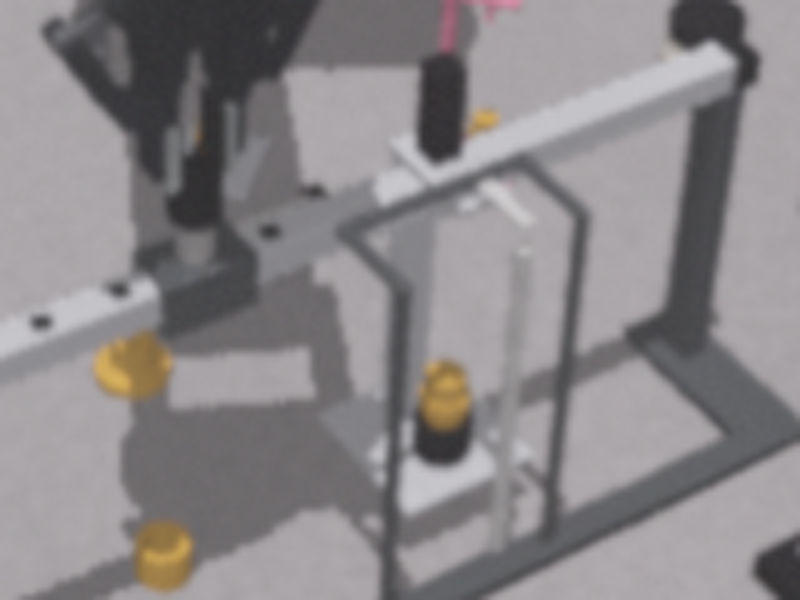

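View pics/t12.png

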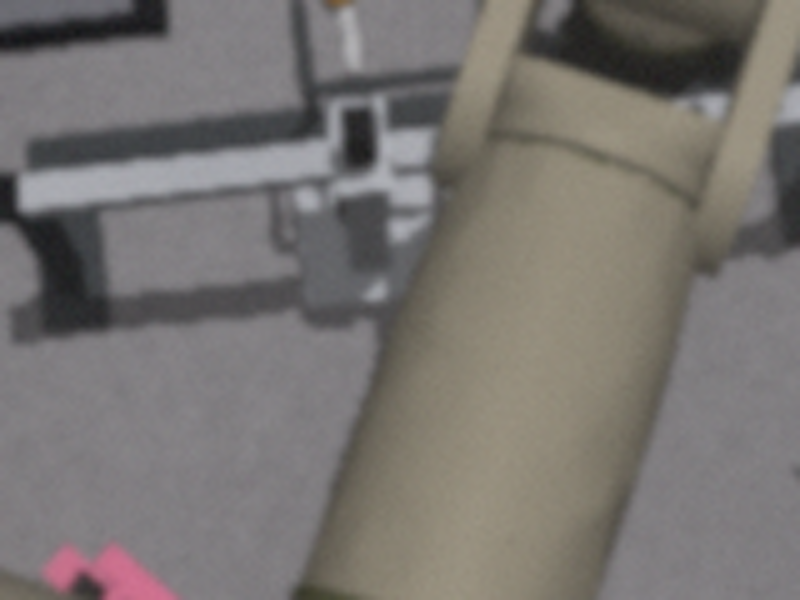

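Run:
```python
from h import *
yaw=.104; o=np.array([642.5,-1.5]); S=np.array([[np.cos(yaw),-np.sin(yaw)],[np.sin(yaw),np.cos(yaw)]])
f=lambda p:(200+p[0]/5,130+p[1]/5)
for p,z in(((360,122),276),((359,188),221),((350,45),233)): print(((onz("top",[f(p)],z)[:,:2]-o)@S).round(1))
f=lambda p:(230+p[0]/5,180+p[1]/5)
for p,z in(((443,62),276),((490,187),233),((525,220),233)): print("s",((onz("scene",[f(p)],z)[:,:2]-o)@S).round(1))
goto([654,-111.5,239],np.pi/2+.104)
```

```text
[[-1.2 24.6]]
[[-20.3  28.4]]
[[52.9 24.5]]
s [[ 0.2 25.6]]
s [[45.3 23.6]]
s [[73.  23.5]]
t 18.85 turn [-0.0029 -0.0023  0.0038] shift cm [-0.13  0.04  0.02] j [-0.34  0.62  0.94 -0.    1.57 -2.02] P [ 654.5 -111.7  237.7] F [-3.6  1.5 15.2] g 0.243
```

```bash
python3 -c "
from rig import job
print(job.finish_job())"
```

```text
the job is handed in; nothing more can be done
None
```

I hooked the large grey carrier onto the open left stretch and slid it under the keeper bar to the pointer tag, where I let it go. Then I pulled the knob up about 12.7 mm, moved the sleeve about 40 mm to the next hole and pushed the pin down. The job was handed in at about 18.9 s, still holding the knob; no verdict was reported.

**Carrier:** the last scene view put the grip block at y about 25.6 mm and the tag at 23.5 mm; the top view gave 24.6 and 24.5 mm. It hangs upright within 2 mm of the mark.
- The top view's reading of the roof's near edge was farther off, at 28.4 mm. That is still within the 8 mm limit, and I trust it less because the edge is blurred.

**Stop:** the tool moved 40.1 mm, and the sleeve sits midway between the neighbouring open holes in the wrist view.

**Plunger:** it reached a hard stop. Commanding 1.5 mm further gave about 0.1 mm of motion, with a 14–15 N push.
- The scene view gives a raw height of about 1.2 mm above home, within what I can resolve there. So "fully home" rests mainly on the hard stop.

**Other things:** I did not measure the bystanders again. The bush and flange look undisturbed in the last pictures.

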